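# Load the model carrier into the curing bay

### The arm

A 7-joint arm with a two-finger parallel gripper is mounted at the origin on the work surface. World frame = base frame: x ahead of the robot, y to its left, z up, the work surface at z = 0. Lengths are in m, angles in rad, forces in N, time in s.
With the tool pointing down it reaches from about 0.4 to 0.85 m from the base axis. Payload 10.4 kg.
Tool frame: the origin (TCP) lies between the finger pads; the fingertips stand 19 mm ahead of it and the grasp point (between the pads) is the TCP; z points along the fingers, x is the direction in which the jaws open and shut, and the axes are right-handed (so a half turn about z gives the same grasp; the last joint's range is limited). The gripper opens to 87 mm and grips with 3 to 60 N. Pads are 19 mm wide; open, the fingers measure 117 mm over their backs; the gripper's body (75 mm by 190 mm) begins 51 mm behind the grasp point.
Start: joints at [1.186, 0.332, -0.065, 1.46, 0.022, 1.35, -0.088], TCP at [0.221, -0.585, 0.242] pointing down, gripper open.
Joint ranges: [-2.6, 2.6], [-0.5, 2.12], [-1.47, 1.34], [0.16, 2.42], [-1.27, 4.41], [0.06, 2.06], [-2.6, 2.6]. Speed limits (rad/s): [2.22, 2.22, 2.79, 2.79, 3.14, 3.14, 3.14].

### API

Orientations are given as a unit quaternion [x, y, z, w].
In Python, from bench import * gives the robot as it stands.
- The arm moves only by the tool step_arm, never from a script. Its argument "commands" is a list of rows, each a list of 6 numbers: the shift along the tool's x, y, z in m, then the turn, a rotation vector about the tool's x, y, z in rad. In form: [[tx, ty, tz, rx, ry, rz], ...]. A call has 1 to 12 rows; each row shifts and turns the commanded pose from where the row before left it, along the tool's axes as they then stand; what a row does not reach is not made up. A row lasts 1/10 s, in which the tool goes at most 50 mm and 8.59 degrees, less where a joint would pass 70% of its speed; a pose out of reach is approached as far as the arm can. A call with a gripper value outside its range is refused whole. "gripper" is the opening, from 0 (shut) to 1 (fully open), set as the call begins (left out, the last holds). The fingers move at their own pace and stop on an object; "grip_force" is the grip in N (left out, the last holds). Time passes only in rows, so rows that do not move let the fingers close. It gives the time, the measured TCP pose, the force and the opening at its end, in the units of the state.
- read_state(): the state, without advancing time (a new reading comes with each control period).
- camera(name): name is "side" or "top" or "wrist"; returns the picture (400x640x3 uint8, red, green, blue); there is no depth.
- get_calibration(name): a dict with "fx", "fy", "cx", "cy" (pixels), "R" (3x3) and "t" (3): a world point X has camera coordinates R X + t. Camera axes: x right, y down, z forward; pixel columns grow to the right and rows downward; lengths in m; the calibration is good to about 2 mm. A picture is of the moment at which its call begins: read the wrist's pose just before it. get_calibration takes no time and is no camera call; for the wrist camera it gives the pose at the moment of the call.
- close_job(): hands the job in, once; it reports no verdict.
The state is a dict: "time": time; "joint_positions": joint angles; "joint_vel": joint speeds; "joint_torque": joint torques, N m; "ee_pos": TCP position; "eef_rot": TCP orientation; "ft_force": force on the tool from outside, world axes, zero at the start; "torque": the same for the moment, N m; "width": finger opening in m.
Only numpy, scipy, OpenCV 4.12 (cv2) and the standard library are available. Lean on these libraries where they do the work, as an engineer would, in place of code of your own. Each camera call takes 0.05 s, during which the arm holds its last target. There are 200 camera calls.

### The job

Slide the carrier with the dental model on it into the curing bay. The bay's spring-closed amber cover only opens while its side bar is pushed towards the lane: hold the cover open with one fingertip on the bar, and with the other push the carrier by its upright tab under the cover, fully home against the back stop; then let the cover close behind it and leave. Nothing is picked up or lifted, the cover must not press on the carrier, and everything else stays where it is.

Things in the scene. Friction and masses are not known exactly. Their poses are not given: they have to be found in the camera images.
- station: Fixed grey curing bay on a 4 mm base plate (x -175 to 155, y -48 to 76 mm). Origin at table height, on the lane's centreline, at the entrance; +x runs along the lane into the bay, +y to the cover's hinge side, z up. Lane guides: tops 10 mm above the table, inner faces at y +-26, x -95 to 0. Bay walls 50 mm high, x 4 to 82. No other fixed part stands before the entrance, only the cover's bar.
- stop (a point): Centre of the face of the bay's rubber back stop, at x 74 mm in the station's frame, 19 mm above the table; stop top at 34 mm. Behind it the black lamp housing, x 87 to 153 mm, 72 mm high. The carrier is fully home with its nose against this face.
- cover (a joint): Angle of the cover: 0 shut, 0.75 rad at its open limit; 0.45 to 0.65 is a good opening. Its spring and weight shut it. Amber plate over the bay, x -4 to 80, y -36 to 54 mm of the station's frame, 3 mm thick. Its -y edge rises. It opens by asin(d / 32 mm) when its side bar is pushed d towards the lane; about 4 N to start, 7 N at 0.55 rad.
- hinge (a point): Point on the cover's hinge line (parallel to the lane) at the entrance: station's frame y 54 mm, height 54 mm. Hinge posts stand at x 9 to 75, y 50 to 62 mm.
- lip (a point): Middle of the lower edge of the cover's lip, which hangs across the entrance (x -4 to 0, y -26 to 14 mm of the station's frame, 4 mm thick) and blocks the carrier. Its bottom is 16 mm above the table when shut, 33 mm or more at 0.4 rad. It moves with the cover.
- bar (a point): Point on the axis of the cover's side bar, a round 12 mm steel rod parallel to the lane, 32 mm below the hinge line, from x -174 to 0 mm of the station's frame; this point is at x -80. Cover shut: rod axis at y 54 mm, height 22 mm. It moves with the cover. Free space for fingers: 60 mm outside the rod, and on its lane side above the 10 mm high guides.
- carrier: Loose black carrier, about 150 g, on the lane before the entrance, nose (+x) to the bay, white dental model on top. Origin: centre of the block's underside. Block 62 x 46 mm, with model 22 mm high; behind it a tail 20 mm wide, 8 high, ending in an upright tab (x -77 to -71 mm, 32 wide, 26 high). Lane surface 4 mm above the table. Home: origin at x 43 mm of the station's frame.
- tab (a point): Centre of the rear face of the carrier's upright tab, 15 mm above the carrier's underside: the place to push. With the carrier home this face is at x -34 mm of the station's frame, the tab staying outside; the shut cover's lip passes over the tail.
- spare: Bystander: empty spare carrier without model on the table beside the bay, same block, tail and tab.
- scraper: Bystander: spatula lying on the table; origin under its middle.
- beaker: Bystander: white plastic cup, 64 mm across, 65 mm high.
- resin: Bystander: amber resin bottle, 64 mm across, 120 mm high.
- model: Bystander: loose dental model, 50 x 55 x 23 mm, on the table.
- driver: Bystander: screwdriver lying on the table.
- jar: Bystander: small white jar, 52 mm across, 50 mm high.
Mind the look-alikes: they are no part of the job. What is shaped like the carrier but brown or turquoise is not meant.

How it is judged:
By the outcome, as a careful person would: the job done as asked, in the order asked, and still so for the second after the job is handed in, with the robot touching nothing.
It also fails if it takes over 38 s, if anything falls off the work surface, if the arm or the gripper's body presses on something with over 40 N, if the wrist force passes 120 N, or if a joint passes its speed limit or range.

## Working session

There is one attempt and no reset: what is moved stays moved. The work goes in short steps, Python scripts to look and compute and a tool call to move; the robot and the scene stay as the last step left them, time stands still between calls to the robot, and variables do not carry over. Pictures are saved under pics/ and viewed, on a budget of 10 in all, crops included, one or two more only if the job needs it, and the job is handed in when it is done.

Besides the shell and the picture viewer there is one more tool, called after "Emit:" as name([rows], argument=value, ...), one row to a line, values as JSON. step_arm: Moves the arm, as the interface text tells. Its arguments: {"type":"object","properties":{"commands":{"type":"array","items":{"type":"array","items":{"type":"number"}}},"gripper":{"type":"number"},"grip_force":{"type":"number"}},"required":["commands"]}

```bash
mkdir -p pics
python3 - <<'E'
from bench import *
import cv2
print(read_state())
for n in("top","side"):
    im=camera(n); cv2.imwrite(f"pics/{n}0.png",im[:,:,::-1]); print(n,get_calibration(n))
E
```

```text
{'time': 0.0, 'joint_positions': array([ 1.18640497,  0.33285793, -0.06472141,  1.46093957,  0.02156587,
        1.34988916, -0.08849901]), 'joint_vel': array([ 8.30099347e-04, -9.62815381e-05,  3.38264773e-04, -4.35235998e-04,
       -2.43611223e-04,  1.86506823e-03, -2.12598382e-04]), 'joint_torque': array([ 8.93438137e-04, -6.23248601e+01,  2.54878902e-02, -3.89902568e+01,
       -6.12929603e-02,  3.95828008e-02,  8.76474496e-05]), 'ee_pos': array([ 0.22111017, -0.58419828,  0.2407635 ]), 'eef_rot': array([ 8.22794614e-01, -5.68338396e-01, -5.83018605e-04, -3.87706075e-04]), 'ft_force': array([-0.5206092 , -0.12428087, -0.06209985]), 'torque': array([ 0.00899695,  0.03183329, -0.04740718]), 'width': 0.08690934613927562}
top {'fx': 401.137034936413, 'fy': 401.137034936413, 'cx': 322.0433127005233, 'cy': 203.64961297412887, 'R': array([[ 0.01301585, -0.99970122, -0.02068966],
       [-0.99730338, -0.01148449, -0.07248501],
       [ 0.07222574,  0.02157732, -0.99715488]]), 't': array([0.03688813, 0.54622665, 0.98709239])}
side {'fx': 373.7584773877449, 'fy': 373.7584773877449, 'cx': 321.0919365743084, 'cy': 205.27474541638423, 'R': array([[-0.91046119, -0.41335165,  0.01417144],
       [-0.2805046 ,  0.59194324, -0.75559273],
       [ 0.30393681, -0.69191301, -0.65488839]]), 't': array([0.52243483, 0.19012755, 0.83072458])}
```

View pics/top0.png

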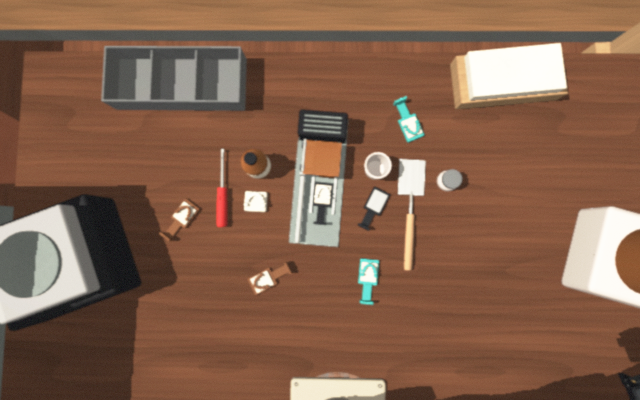

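View pics/side0.png

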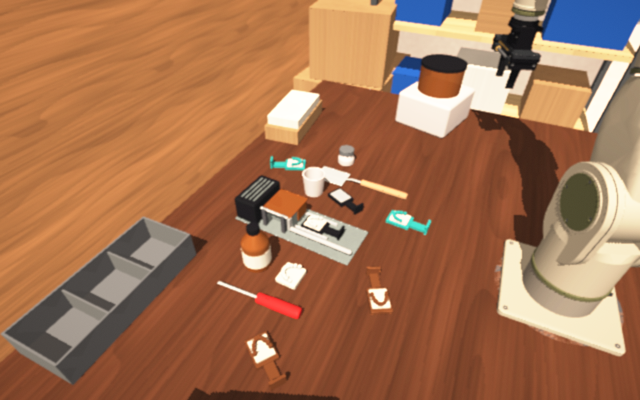

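The top view shows the station at about u 290-347, v 110-245, with the lane running up the image (world +x). The carrier is at about (322,200), the bar is on the left, and the spare is at (375,205). I'll zoom in.

Run:
```python
import cv2
im=cv2.imread("pics/top0.png")[100:255,280:360]
a=cv2.resize(im,None,fx=3.8,fy=3.8,interpolation=cv2.INTER_CUBIC)
s=cv2.imread("pics/side0.png")[170:270,230:375]
b=cv2.resize(s,None,fx=3.3,fy=3.3,interpolation=cv2.INTER_CUBIC)
import numpy as np
o=np.zeros((590,800,3),np.uint8); o[:a.shape[0],:a.shape[1]]=a; o[:b.shape[0],310:310+b.shape[1]]=b
cv2.imwrite("pics/z0.png",o)
```

```text
(no output)
```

View pics/z0.png

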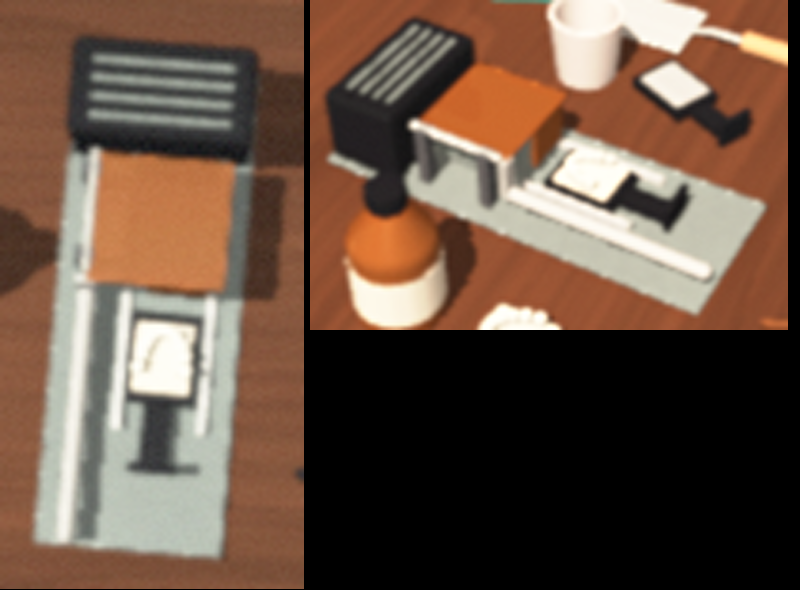

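The zoom shows the plate's front corners at crop (35,542) and (221,557), the rod from (65,540) to (85,290), the tab's rear edge at (163,470), and the cover corners at (88,285) and (222,292). I'll cast these to world positions.

```bash
cat > h.py <<'E'
import numpy as np
def ray(c,uv,z):
    d=np.array([(uv[0]-c['cx'])/c['fx'],(uv[1]-c['cy'])/c['fy'],1.])
    R=np.array(c['R']);o=-R.T@np.array(c['t']);d=R.T@d
    return o+d*(z-o[2])/d[2]
def fit(S,W):  # 2D rigid: W = R S + t
    S=np.array(S,float);W=np.array(W);a=S-S.mean(0);b=W-W.mean(0)
    th=np.arctan2((a[:,0]*b[:,1]-a[:,1]*b[:,0]).sum(),(a*b).sum())
    R=np.array([[np.cos(th),-np.sin(th)],[np.sin(th),np.cos(th)]])
    t=W.mean(0)-R@S.mean(0)
    return th,R,t,W-(S@R.T+t)
E
python3 - <<'E'
from bench import *
from h import *
c=get_calibration("top")
px=lambda a,b:((a+.5)/3.8+280-.5,(b+.5)/3.8+100-.5)
pts=[((35,542),.004,(-.175,.076)),((221,557),.004,(-.175,-.048)),((64,540),.028,(-.174,.054)),
((89,283),.0555,(-.004,.054)),((222,292),.0555,(-.004,-.036)),((75,40),.072,(.153,None)),((258,52),.072,(.153,None))]
W=[ray(c,px(*p[0]),p[1])[:2] for p in pts]
print(np.round(W,4))
th,R,t,r=fit([p[2] for p in pts[:5]],W[:5]); print(th,t,np.round(r,4))
for n,(p,z) in dict(tab=((163,471),.030),nose=((167,312),.012),bottle=((255-280)*3.8,(160-100)*3.8)and(((255-280)*3.8,(155-100)*3.8),.12)).items():
    w=ray(c,px(*p),z)[:2]; print(n,w,R.T@(w-t))
E
```

```text
[[ 0.4477  0.1269]
 [ 0.4394  0.0027]
 [ 0.4498  0.1056]
 [ 0.6149  0.0901]
 [ 0.6099  0.0047]
 [ 0.7687  0.1004]
 [ 0.7617 -0.0163]]
-0.0747391678056095 [0.6169467  0.03810854] [[-0.0004 -0.    ]
 [ 0.0006 -0.0006]
 [ 0.0024  0.0006]
 [-0.0021 -0.0022]
 [-0.0004  0.0022]]
tab [0.49553411 0.04153295] [-0.12132935 -0.00565098]
nose [0.60220633 0.04058737] [-0.01488432  0.00137125]
bottle [0.64926244 0.19728458] [0.02033991 0.16114468]
```

Emit:
step_arm([
  [0, 0, 0, 0, 0, 0.145],
  [0, 0, 0, 0, 0, 0.145],
  [0, 0, 0, 0, 0, 0.146],
  [0, 0, 0, 0.13, 0, 0],
  [0, 0, 0, 0.13, 0, 0],
  [0, 0, 0, 0, 0, 0],
], gripper=0.44, grip_force=60)

```text
time: 0.7
ee_pos: [0.2165, -0.5854, 0.2409]
eef_rot: [-0.672, 0.729, -0.096, 0.088]
ft_force: [-2.0, -0.0, -0.6]
width: 0.0468
```

```bash
cat >> h.py <<'E'
from scipy.spatial.transform import Rotation as Ro
TH,T=-0.0747,np.array([.6169,.0381])
def st2w(p,th=TH,t=T):
    return np.r_[Ro.from_euler('z',th).as_matrix()[:2,:2]@np.array(p[:2])+t,p[2]]
def w2st(w,th=TH,t=T):
    return np.r_[Ro.from_euler('z',th).as_matrix()[:2,:2].T@(np.array(w[:2])-t),w[2]]
def delta(s,p,th=TH,t=T):
    R=Ro.from_quat(s['eef_rot'])
    want=Ro.from_euler('z',th)*Ro.from_matrix(np.array([[0,-1,0],[-1,0,0],[0,0,-1.]]))*Ro.from_rotvec([.26,0,0])
    return R.inv().apply(st2w(p,th,t)-s['ee_pos']),(R.inv()*want).as_rotvec()
E
python3 - <<'E'
from bench import *
from h import *
s=read_state();print(s['time'],w2st(s['ee_pos']),s['width'])
print(*[np.round(v,4) for v in delta(s,(-.149,.049,.15))])
E
```

```text
0.7 [-0.35274974 -0.65167965  0.24089522] 0.04682799375759666
[-0.702  -0.1687  0.1394] [-0.0014 -0.0014 -0.0067]
```

Emit:
step_arm([
  [-0.025, -0.01, 0, 0, 0, 0],
  [-0.04, -0.012, 0.005, 0, 0, 0],
  [-0.045, -0.012, 0.005, 0, 0, 0],
  [-0.045, -0.012, 0.01, 0, 0, 0],
  [-0.045, -0.012, 0.01, 0, 0, 0],
  [-0.045, -0.012, 0.01, 0, 0, 0],
  [-0.045, -0.012, 0.01, 0, 0, 0],
  [-0.045, -0.012, 0.01, 0, 0, 0],
  [-0.045, -0.012, 0.01, 0, 0, 0],
  [-0.045, -0.012, 0.01, 0, 0, 0],
  [-0.045, -0.012, 0.01, 0, 0, 0],
  [-0.045, -0.012, 0.01, 0, 0, 0],
])

```text
time: 1.9
ee_pos: [0.4222, -0.0808, 0.1814]
eef_rot: [-0.675, 0.726, -0.095, 0.088]
ft_force: [1.1, -1.7, 1.1]
width: 0.0385
```

Emit:
step_arm([
  [-0.045, -0.012, 0.01, 0, 0, 0],
  [-0.045, -0.012, 0.01, 0, 0, 0],
  [-0.045, -0.007, 0.01, 0, 0, 0],
  [-0.04, -0.005, 0.0094, 0, 0, -0.007],
  [-0.03, 0, 0.005, 0, 0, 0],
  [-0.015, 0, 0.005, 0, 0, 0],
  [0, 0, 0, 0, 0, 0],
  [0, 0, 0, 0, 0, 0],
])

```text
time: 2.7
ee_pos: [0.485, 0.1329, 0.1427]
eef_rot: [-0.678, 0.724, -0.095, 0.088]
ft_force: [-0.2, -0.4, 0.3]
width: 0.0381
```

Run:
```python
from bench import *
from h import *
import cv2,pickle
s=read_state();print(s['time'],w2st(s['ee_pos']),s['width'],s['ft_force'])
print(*[np.round(v,4) for v in delta(s,(-.149,.049,.15))])
c=get_calibration("wrist");im=camera("wrist");cv2.imwrite("pics/w1.png",im[:,:,::-1]);pickle.dump(c,open("w1.pkl","wb"))
```

```text
2.7 [-0.13861277  0.08474035  0.1427282 ] 0.03805866384450313 [-0.19587361 -0.41408626  0.30740532]
[ 0.0357  0.0085 -0.0097] [0.0009 0.0002 0.0089]
```

View pics/w1.png

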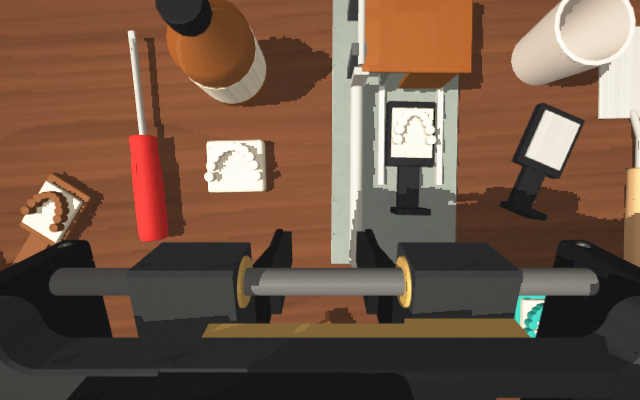

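The wrist view shows the rod at about u 352, from v 80 to 262. The tab's rear edge is at v≈213, u 391-431, and the cover's front edge at v≈72. I'll refine the station pose from these.

Run:
```python
from h import *
import cv2,pickle
c=pickle.load(open("w1.pkl","rb"));im=cv2.imread("pics/w1.png").astype(int)
g=im.sum(2)//3
for v in (120,180,240): print(v,[(u,g[v,u]) for u in range(326,464,2)])
print([(v,g[v,400],g[v,411],g[v,424]) for v in range(186,224,2)])
print([(v,g[v,353]) for v in range(250,270,2)])
for p,z in [((391,214),.004),((431,214),.004),((411,206),.03),((386,102),.012),((435,102),.012),((363,72),.0555),((472,73),.0555),((333,263),.004)]:
    print(p,np.round(w2st(ray(c,p,z)),4))
```

```text
120 [(326, np.int64(90)), (328, np.int64(89)), (330, np.int64(90)), (332, np.int64(186)), (334, np.int64(186)), (336, np.int64(186)), (338, np.int64(185)), (340, np.int64(185)), (342, np.int64(182)), (344, np.int64(183)), (346, np.int64(184)), (348, np.int64(185)), (350, np.int64(205)), (352, np.int64(239)), (354, np.int64(244)), (356, np.int64(241)), (358, np.int64(225)), (360, np.int64(191)), (362, np.int64(128)), (364, np.int64(99)), (366, np.int64(101)), (368, np.int64(99)), (370, np.int64(99)), (372, np.int64(100)), (374, np.int64(172)), (376, np.int64(179)), (378, np.int64(201)), (380, np.int64(249)), (382, np.int64(248)), (384, np.int64(155)), (386, np.int64(47)), (388, np.int64(49)), (390, np.int64(53)), (392, np.int64(233)), (394, np.int64(250)), (396, np.int64(249)), (398, np.int64(250)), (400, np.int64(252)), (402, np.int64(251)), (404, np.int64(250)), (406, np.int64(248)), (408, np.int64(156)), (410, np.int64(196)), (412, np.int64(247)), (414, np.int64(250)), (416, np.int64(249)), (418, np.int64(240)), (420, np.int64(201)), (422, np.int64(187)), (424, np.int64(251)), (426
[... 4140 characters left out ...]
64(98), np.int64(99), np.int64(95)), (218, np.int64(100), np.int64(97), np.int64(98)), (220, np.int64(101), np.int64(97), np.int64(98)), (222, np.int64(99), np.int64(100), np.int64(99))]
[(250, np.int64(128)), (252, np.int64(127)), (254, np.int64(128)), (256, np.int64(127)), (258, np.int64(126)), (260, np.int64(127)), (262, np.int64(127)), (264, np.int64(126)), (266, np.int64(120)), (268, np.int64(63))]
(391, 214) [-0.1237  0.0164  0.004 ]
(431, 214) [-0.1233 -0.0234  0.004 ]
(411, 206) [-0.114   0.0044  0.03  ]
(386, 102) [-0.0156  0.0248  0.012 ]
(435, 102) [-0.0151 -0.0221  0.012 ]
(363, 72) [-0.0042  0.0529  0.0555]
(472, 73) [-0.0041 -0.0356  0.0555]
(333, 263) [-0.1734  0.0737  0.004 ]
```

Emit:
step_arm([
  [0.018, 0.018, 0, 0, 0, 0.009],
  [0.0177, 0.0183, 0, 0, 0, 0],
  [0, 0, 0, 0, 0, 0],
  [0, 0, 0.02, 0, 0, 0],
  [0, 0, 0.02, 0, 0, 0],
  [0, 0, 0.02, 0, 0, 0],
  [0, 0, 0.02, 0, 0, 0],
  [0, 0, 0.01, 0, 0, 0],
  [0, 0, 0.007, 0, 0, 0],
  [0, 0, 0.0, 0, 0, 0],
])

```text
time: 3.75
ee_pos: [0.4729, 0.0974, 0.0392]
eef_rot: [-0.674, 0.728, -0.095, 0.088]
ft_force: [0.2, 0.3, 0.0]
width: 0.0379
```

Run:
```python
from bench import *
from h import *
import cv2
s=read_state();print(s['time'],w2st(s['ee_pos']),s['width'],s['ft_force'])
print(*[np.round(v,4) for v in delta(s,(-.147,.049,.033))])
a=camera("side")[175:275,230:390,::-1];b=camera("wrist")[:,:,::-1]
cv2.imwrite("pics/c2.png",np.vstack([cv2.resize(a,(480,300),interpolation=cv2.INTER_CUBIC),cv2.resize(b,(480,300))]))
```

```text
3.75 [-0.14805736  0.04839295  0.039241  ] 0.0379372188306561 [0.22759352 0.33792165 0.00483523]
[-0.0006  0.0006  0.0063] [ 0.0007 -0.0002 -0.0026]
```

View pics/c2.png

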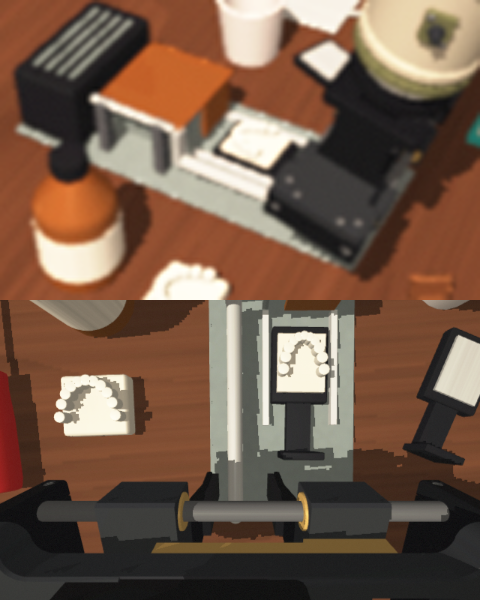

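The fingers straddle the rod without contact. Next I'll lower 6 mm and press the bar.

Emit:
step_arm([
  [0, 0, 0.006, 0, 0, 0],
  [0.003, 0, 0, 0, 0, 0],
  [0.003, 0, 0, 0, 0, 0],
  [0.003, 0, 0, 0, 0, 0],
  [0.003, 0, 0, 0, 0, 0],
  [0, 0, 0, 0, 0, 0],
])

```text
time: 4.45
ee_pos: [0.4733, 0.0858, 0.0341]
eef_rot: [-0.674, 0.727, -0.095, 0.089]
ft_force: [-0.1, 4.7, -1.8]
width: 0.0381
```

Emit:
step_arm([
  [0.003, 0, 0, 0, 0, 0],
  [0.003, 0, 0, 0, 0, 0],
  [0.003, 0, 0, 0, 0, 0],
  [0.003, 0, 0, 0, 0, 0],
  [0, 0, 0, 0, 0, 0],
  [0, 0, 0, 0, 0, 0],
])

```text
time: 5.05
ee_pos: [0.4729, 0.0754, 0.0346]
eef_rot: [-0.674, 0.727, -0.095, 0.09]
ft_force: [-1.0, 7.4, 3.0]
width: 0.0383
```

Run:
```python
from bench import *
from h import *
import cv2
s=read_state();print(s['time'],w2st(s['ee_pos']),s['width'],s['ft_force'])
a=camera("side")[175:275,230:390,::-1];b=camera("wrist")[:,:,::-1]
cv2.imwrite("pics/c3.png",np.vstack([cv2.resize(a,(480,300),interpolation=cv2.INTER_CUBIC),cv2.resize(b,(480,300))]))
```

```text
5.05 [-0.14637232  0.02643709  0.0346368 ] 0.03827243389161402 [-0.9581922   7.42086136  2.98887751]
```

View pics/c3.png

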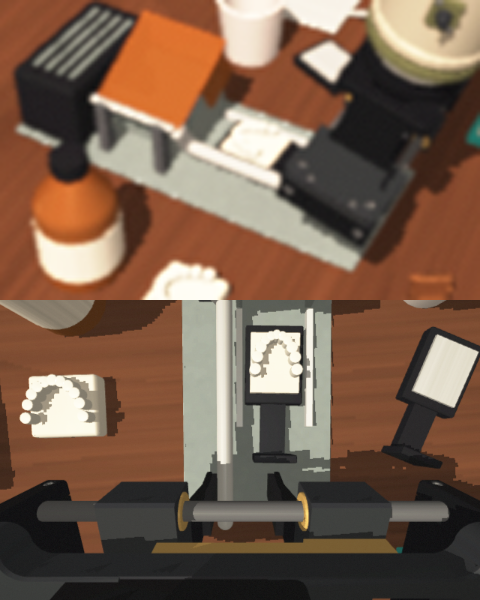

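The cover has lifted, with the bar at about 14 mm of travel and 7.4 N. I'll add 2 mm, then push the carrier along the lane.

Emit:
step_arm([
  [0.002, 0, 0, 0, 0, 0],
  [0, 0, 0, 0, 0, 0],
  [0, -0.0039, 0.001, 0, 0, 0],
  [0, -0.0039, 0.001, 0, 0, 0],
  [0, -0.0039, 0.001, 0, 0, 0],
  [0, -0.0039, 0.001, 0, 0, 0],
  [0, -0.0039, 0.001, 0, 0, 0],
  [0, 0, 0, 0, 0, 0],
])

```text
time: 5.95
ee_pos: [0.4917, 0.0718, 0.0339]
eef_rot: [-0.675, 0.727, -0.094, 0.088]
ft_force: [-2.0, 8.2, 0.0]
width: 0.0384
```

Emit:
step_arm([
  [0, -0.0039, 0.001, 0, 0, 0],
  [0, -0.0048, 0.0013, 0, 0, 0],
  [0, -0.0048, 0.0013, 0, 0, 0],
  [0, -0.0048, 0.0013, 0, 0, 0],
  [0, -0.0048, 0.0013, 0, 0, 0],
  [0, -0.0048, 0.0013, 0, 0, 0],
  [0, -0.0039, 0.001, 0, 0, 0],
  [0, 0, 0, 0, 0, 0],
])

```text
time: 6.75
ee_pos: [0.5244, 0.0695, 0.0338]
eef_rot: [-0.675, 0.727, -0.094, 0.089]
ft_force: [-2.5, 6.2, 0.4]
width: 0.0387
```

Run:
```python
from bench import *
from h import *
import cv2
s=read_state();print(s['time'],w2st(s['ee_pos']),s['width'],s['ft_force'])
print(*[np.round(v,4) for v in delta(s,(-.048,.0243,.0345))])
a=camera("side")[175:275,230:390,::-1];b=camera("wrist")[:,:,::-1]
cv2.imwrite("pics/c4.png",np.vstack([cv2.resize(a,(480,300),interpolation=cv2.INTER_CUBIC),cv2.resize(b,(480,300))]))
```

```text
6.75 [-0.09454172  0.02437686  0.03383712] 0.038666147504337 [-2.54310391  6.1681284   0.36072939]
[ 0.0001 -0.0452  0.0113] [ 0.0012  0.0021 -0.0002]
```

View pics/c4.png

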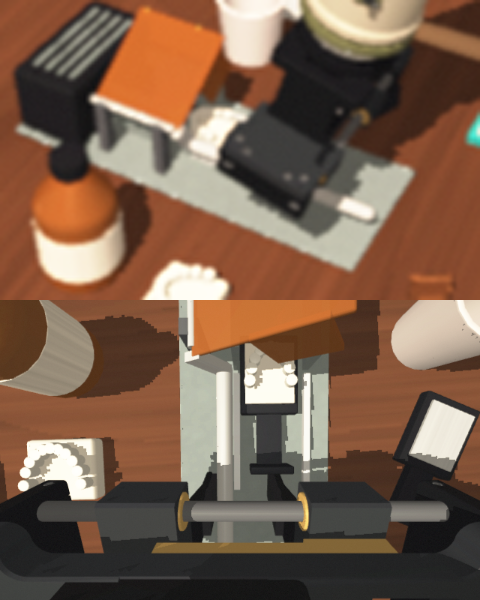

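The carrier is running straight under the open cover. I'll push on and then look for the stop by force.

Emit:
step_arm([
  [0, -0.0039, 0.001, 0, 0, 0],
  [0, -0.0048, 0.0013, 0, 0, 0],
  [0, -0.0048, 0.0013, 0, 0, 0],
  [0, -0.0048, 0.0013, 0, 0, 0],
  [0, -0.0048, 0.0013, 0, 0, 0],
  [0, -0.0048, 0.0013, 0, 0, 0],
  [0, -0.0039, 0.001, 0, 0, 0],
  [0, -0.0029, 0.0008, 0, 0, 0],
  [0, 0, 0, 0, 0, 0],
])

```text
time: 7.75
ee_pos: [0.5601, 0.0671, 0.0338]
eef_rot: [-0.675, 0.727, -0.094, 0.089]
ft_force: [-3.2, 7.9, 0.0]
width: 0.038
```

Emit:
step_arm([
  [0, -0.0029, 0.0008, 0, 0, 0],
  [0, -0.0019, 0.0005, 0, 0, 0],
  [0, -0.0019, 0.0005, 0, 0, 0],
  [0, 0, 0, 0, 0, 0],
])

```text
time: 8.15
ee_pos: [0.5667, 0.0666, 0.0337]
eef_rot: [-0.675, 0.727, -0.094, 0.088]
ft_force: [-4.6, 7.9, 1.3]
width: 0.0386
```

Emit:
step_arm([
  [0, -0.001, 0.0003, 0, 0, 0],
  [0, -0.001, 0.0003, 0, 0, 0],
  [0, 0, 0, 0, 0, 0],
])

```text
time: 8.45
ee_pos: [0.5686, 0.0665, 0.0336]
eef_rot: [-0.675, 0.727, -0.094, 0.088]
ft_force: [-6.9, 7.7, 2.0]
width: 0.0382
```

Run:
```python
from bench import *
from h import *
s=read_state();print(s['time'],w2st(s['ee_pos']),s['width'],s['ft_force'])
```

```text
8.45 [-0.05029779  0.02475401  0.03362821] 0.03816844143578373 [-6.85176779  7.69999092  2.04897918]
```

Emit:
step_arm([
  [0, -0.001, 0.0003, 0, 0, 0],
  [0, 0, 0, 0, 0, 0],
])

```text
time: 8.65
ee_pos: [0.5696, 0.0665, 0.0336]
eef_rot: [-0.675, 0.727, -0.094, 0.088]
ft_force: [-5.3, 8.5, 2.7]
width: 0.0382
```

Emit:
step_arm([
  [0, -0.001, 0.0003, 0, 0, 0],
  [0, 0, 0, 0, 0, 0],
  [0, 0, 0, 0, 0, 0],
])

```text
time: 8.95
ee_pos: [0.5704, 0.0664, 0.0335]
eef_rot: [-0.675, 0.727, -0.094, 0.088]
ft_force: [-7.4, 8.1, 4.1]
width: 0.0384
```

Run:
```python
from bench import *
from h import *
import cv2,pickle
s=read_state();print(s['time'],w2st(s['ee_pos']),s['width'],s['ft_force'])
pickle.dump(get_calibration("wrist"),open("w5.pkl","wb"))
a=camera("side")[175:275,230:390,::-1];b=camera("wrist")[:,:,::-1]
cv2.imwrite("pics/w5.png",b)
cv2.imwrite("pics/c5.png",np.vstack([cv2.resize(a,(480,300),interpolation=cv2.INTER_CUBIC),cv2.resize(b,(480,300))]))
```

```text
8.95 [-0.04845968  0.02478953  0.0335339 ] 0.0384254391994819 [-7.38496451  8.14435348  4.09065733]
```

View pics/c5.png

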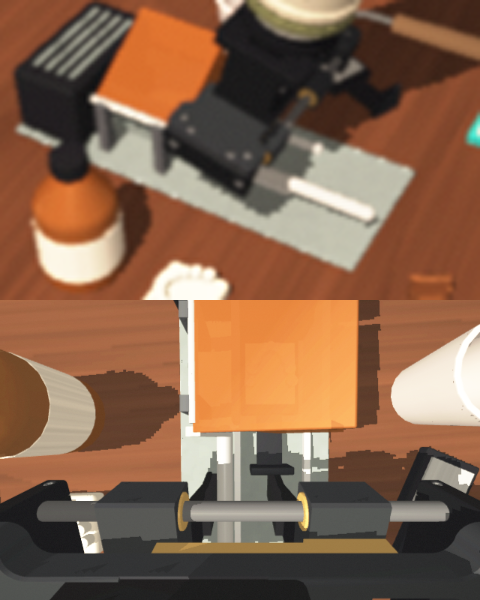

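Emit:
step_arm([
  [0, -0.001, 0.0003, 0, 0, 0],
  [0, 0, 0, 0, 0, 0],
  [0, 0, 0, 0, 0, 0],
])

```text
time: 9.35
ee_pos: [0.5708, 0.0665, 0.0334]
eef_rot: [-0.675, 0.727, -0.093, 0.088]
ft_force: [-12.9, 8.0, 8.6]
width: 0.0385
```

Emit:
step_arm([
  [0, -0.001, 0.0003, 0, 0, 0],
  [0, 0, 0, 0, 0, 0],
  [0, 0, 0, 0, 0, 0],
])

```text
time: 9.65
ee_pos: [0.5712, 0.0665, 0.0332]
eef_rot: [-0.675, 0.727, -0.093, 0.087]
ft_force: [-17.6, 7.9, 14.0]
width: 0.0384
```

Run:
```python
from bench import *
from h import *
s=read_state();print(s['time'],w2st(s['ee_pos']),s['width'],s['ft_force'])
import pickle,cv2
c=pickle.load(open("w5.pkl","rb"));im=cv2.imread("pics/w5.png").astype(int).sum(2)//3
print([(v,im[v,355],im[v,362],im[v,370]) for v in range(200,244,2)])
for v in (229,231,233): print(np.round(w2st(ray(c,(362,v),.03)),4))
```

```text
9.65 [-0.04773076  0.02493879  0.03322815] 0.03836917669452136 [-17.61222174   7.91887601  14.0144555 ]
[(200, np.int64(74), np.int64(74), np.int64(73)), (202, np.int64(51), np.int64(75), np.int64(74)), (204, np.int64(53), np.int64(71), np.int64(49)), (206, np.int64(52), np.int64(53), np.int64(51)), (208, np.int64(51), np.int64(52), np.int64(52)), (210, np.int64(53), np.int64(50), np.int64(52)), (212, np.int64(50), np.int64(50), np.int64(50)), (214, np.int64(52), np.int64(51), np.int64(51)), (216, np.int64(52), np.int64(52), np.int64(53)), (218, np.int64(50), np.int64(50), np.int64(47)), (220, np.int64(33), np.int64(31), np.int64(31)), (222, np.int64(33), np.int64(32), np.int64(35)), (224, np.int64(46), np.int64(46), np.int64(45)), (226, np.int64(50), np.int64(50), np.int64(49)), (228, np.int64(49), np.int64(48), np.int64(48)), (230, np.int64(46), np.int64(47), np.int64(46)), (232, np.int64(41), np.int64(41), np.int64(38)), (234, np.int64(125), np.int64(42), np.int64(30)), (236, np.int64(123), np.int64(41), np.int64(29)), (238, np.int64(125), np.int64(39), np.int64(31)), (240, np.int64(123), np.int64(40), np.int64(30)), (242, np.int64(123), np.int64(40), np.int64(31))]
[-0.0305  0.0031  0.03  ]
[-0.0316  0.0031  0.03  ]
[-0.0327  0.0031  0.03  ]
```

Contact with the stop is firm: 17 N, with the motion stalled at tab x ≈ -34 mm. I'll back off gently with the cover still held, then let it close.

Emit:
step_arm([
  [0, 0.001, -0.0003, 0, 0, 0],
  [0, 0.001, -0.0003, 0, 0, 0],
  [0, 0.001, -0.0003, 0, 0, 0],
  [0, 0.002, -0.0005, 0, 0, 0],
  [0, 0.003, -0.0008, 0, 0, 0],
  [0, 0.003, -0.0008, 0, 0, 0],
  [0, 0.003, -0.0008, 0, 0, 0],
  [0, 0, 0, 0, 0, 0],
])

```text
time: 10.45
ee_pos: [0.5605, 0.0668, 0.0348]
eef_rot: [-0.674, 0.727, -0.095, 0.09]
ft_force: [2.0, 7.1, 0.3]
width: 0.0383
```

Emit:
step_arm([
  [-0.002, 0, 0, 0, 0, 0],
  [-0.002, 0, 0, 0, 0, 0],
  [-0.002, 0, 0, 0, 0, 0],
  [-0.002, 0, 0, 0, 0, 0],
  [-0.002, 0, 0, 0, 0, 0],
  [-0.002, 0, 0, 0, 0, 0],
  [-0.002, 0, 0, 0, 0, 0],
  [-0.002, 0, 0, 0, 0, 0],
  [-0.002, 0, 0, 0, 0, 0],
  [-0.002, 0, 0, 0, 0, 0],
  [-0.002, 0, 0, 0, 0, 0],
  [0, 0, 0, 0, 0, 0],
])

```text
time: 11.65
ee_pos: [0.5613, 0.0867, 0.0339]
eef_rot: [-0.674, 0.727, -0.095, 0.088]
ft_force: [-0.8, -0.0, -0.6]
width: 0.0381
```

Run:
```python
from bench import *
from h import *
s=read_state();print(s['time'],w2st(s['ee_pos']),s['width'],s['ft_force'])
```

```text
11.65 [-0.05908055  0.04430344  0.03388159] 0.038093798154121866 [-0.84376403 -0.04466351 -0.62564261]
```

Emit:
step_arm([
  [-0.004, 0, 0, 0, 0, 0],
  [0, 0, -0.01, 0, 0, 0],
  [0, 0, -0.02, 0, 0, 0],
  [0, 0, -0.03, 0, 0, 0],
  [0, 0, -0.03, 0, 0, 0],
  [0, 0, -0.03, 0, 0, 0],
  [0, 0, -0.03, 0, 0, 0],
  [0, 0, -0.02, 0, 0, 0],
  [0, 0, 0, 0, 0, 0],
  [0, 0, 0, 0, 0, 0],
])

```text
time: 12.65
ee_pos: [0.518, 0.0937, 0.1983]
eef_rot: [-0.674, 0.728, -0.096, 0.088]
ft_force: [-0.6, -1.4, 0.2]
width: 0.038
```

Run:
```python
from bench import *
from h import *
import cv2
s=read_state();print(s['time'],w2st(s['ee_pos']),s['ft_force'])
c=get_calibration("wrist")
a=camera("side")[175:275,230:390,::-1];b=camera("wrist")[:,:,::-1]
cv2.imwrite("pics/w6.png",b); import pickle; pickle.dump(c,open("w6.pkl","wb"))
cv2.imwrite("pics/c6.png",np.vstack([cv2.resize(a,(320,200),interpolation=cv2.INTER_CUBIC),b[:,:][:, 160:480]]))
for p in [(-.004,.054,.0555),(-.004,-.036,.0555),(-.034,0,.03)]:
    q=c['R']@st2w(p)+c['t'];print(p,c['fx']*q[0]/q[2]+c['cx']-160,c['fy']*q[1]/q[2]+c['cy']+200)
```

```text
12.65 [-0.10281191  0.04804866  0.19828896] [-0.57742617 -1.40533966  0.1812336 ]
(-0.004, 0.054, 0.0555) 156.28951280176352 329.6370596363344
(-0.004, -0.036, 0.0555) 246.17270505618603 329.53750230502794
(-0.034, 0, 0.03) 206.4448282062765 361.91730299700595
```

View pics/c6.png

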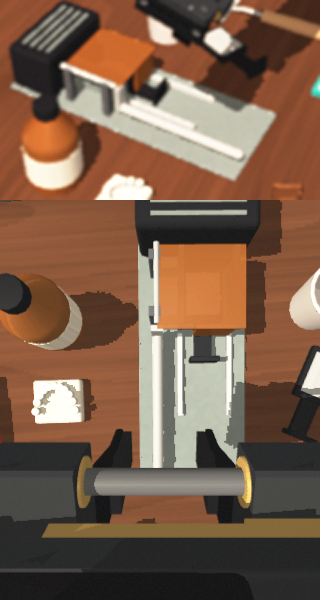

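The cover's front edge is at v≈329, where the shut cover should be. The tab's rear edge is at v≈362, against 361.9 predicted for home. The gripper is clear, so I'm handing in.

```bash
python3 -c "
from bench import *
print(close_job())"
```

```text
the job is handed in; nothing more can be done
None
```

The carrier with the dental model is in the curing bay, against the back stop, and the cover is shut behind it. I handed the job in at about 12.7 s.

- **Opening and pushing:** One fingertip held the cover open by its bar at 7–8 N. I estimate that as 0.45–0.55 rad, from how far the bar had moved. The other fingertip pushed the tab until it met the stop, where motion stalled and the force along the lane rose to 17.6 N.
- **Leaving:** I backed off with the cover still held open, let it close slowly until the force read zero, then lifted clear.
- **Last checks:** The final picture shows the cover shut. The tab's rear edge is at the pixel row predicted for home, within about 2 mm. The nearby objects in view look unmoved, and the robot is touching nothing.
- **Anything that disagreed:** My first sideways move overshot by about 36 mm in free air before I corrected it. A camera estimate taken during the push put the tab 1–3 mm further in than the arm's reading. I relied on the stop contact and the final picture instead.

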